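Probe the recessed test contacts of a stage controller

ROBOT

A 6-joint arm with a two-finger parallel gripper is mounted at the origin on the work surface. World frame = base frame: x ahead of the robot, y to its left, z up, the work surface at z = 0. Lengths are in m, angles in rad, forces in N, time in s.
With the tool pointing down it reaches from about 0.25 to 0.725 m from the base axis. Payload 9.7 kg.
Tool frame: the origin (TCP) lies midway between the tips of the shut fingers; the grasp point (between the pads) lies 19 mm behind it; z points along the fingers, y is the line along which they close (so a half turn about z gives the same grasp; the last joint's range is limited). The gripper opens to 85 mm and grips with 20 to 120 N. Pads are 22 mm wide; open, the fingers measure 114 mm over their backs; the gripper's body (76 mm by 85 mm) begins 54 mm behind the grasp point. The pads swing forward as they close: fully open they stand 13 mm farther back than shut.
Start: joints at [1.14, 0.087, 0.176, 1.66, 0, 1.571], TCP at [0.23, 0.5, 0.231] pointing down, gripper open.
Joint ranges: [-3.13, 3.13], [-0.85, 1.81], [-1.15, 1.24], [-2.2, 2.28], [-1.44, 1.52], [-3.14, 3.14]. Speed limits (rad/s): [2.22, 2.22, 2.57, 3.14, 3.14, 3.14].

INTERFACE

Orientations are given as a rotation vector (axis times angle).
In Python, from rig import r gives the robot as it stands. The module is installed in compiled form; this text tells all that it offers.
- The arm moves only by the shell command python3 -m handwheel 'ROWS' [OPENING]. ROWS is text: rows parted by semicolons, each of 4 numbers parted by spaces: the shift along the tool's x, y, z in units of 30 mm (1.0 is 30 mm), then the turn about the tool's z in units of 5 degrees (1.0 is 5 degrees). In form: dx dy dz spin; .... A call has 1 to 12 rows; each row is the pose to reach, as a shift and turn from the pose commanded when the call began, along the tool's axes at that moment; what a row does not reach only later rows make up. A row lasts 1/12 s, in which the tool goes at most 41.7 mm and 7.16 degrees, less where a joint would pass 70% of its speed; a pose out of reach is approached as far as the arm can. A call with a gripper value outside its range is refused whole. OPENING is the closure, from -1 (fully open) to 1 (shut), set as the call begins (- or left out, the last holds). The fingers move at their own pace and stop on an object; the grip force is fixed at half the most. Time passes only in rows, so rows that repeat a pose let the fingers close. It gives the time, the measured TCP pose, the force, the opening and the grip force at its end, in the units of the state.
- r.read_state(): the state, without advancing time (a new reading comes with each control period).
- r.snapshot(name): name is "side" or "top" or "wrist"; returns a dict with "pixels" (384x512x3 uint8, red, green, blue), "depth" (384x512 float32, m along the optical axis (not along the pixel's ray), 0 where there is no reading), "camera_matrix" (3x3 intrinsics, pixels), "rvec" (rotation vector, rad) and "tvec" (3), from world to camera coordinates, as OpenCV has them; the wrist camera has in their place "T_tool_cam" (4x4, takes a point from camera to tool coordinates, whose origin is the TCP and whose axes are the flange's). Camera axes: x right, y down, z forward; pixel columns grow to the right and rows downward; lengths in m; the calibration is good to about 2 mm. A picture is of the moment at which its call begins: read the wrist's pose just before it.
- r.hand_in(): hands the job in; it is judged then, once.
The state is a dict: "time_s": time; "qpos": joint angles; "dq": joint speeds; "joint_torque": joint torques, N m; "eef_pos": TCP position; "orientation": TCP orientation; "ft_force": force on the tool from outside, world axes, zero at the start; "torque": the same for the moment, N m; "gripper_width": finger opening in m; "finger_force": force on a finger pad.
Only numpy, scipy, OpenCV 4.12 (cv2) and the standard library are available. Lean on these libraries where they do the work, as an engineer would, in place of code of your own. Each camera call takes 0.05 s, during which the arm holds its last target. There are 200 camera calls.

TASK

Take the orange probe from its stand and use its tip to press in the spring contact down the red-rimmed hole of the blue console's sloping panel, then the one down the blue-rimmed hole: each time push the contact in roughly halfway, hold it there for about a second, and never push it right to its stop. The contacts sit at unknown depths, so feel for them. Leave the yellow-rimmed contact and the loose parts on the breadboard alone, and finally put the probe back fully home in its stand and let go.

Things in the scene. Friction and masses are not known exactly. Their poses are not given: they have to be found in the camera images.
- probe: Orange and brass hand probe, 149 mm long, about 60 g, loose, starting upright in the stand. Origin at the rounded brass tip, z from the tip up the shaft. Shaft 6 mm diameter, z = 0 to 70 mm; collar 22 mm diameter, 70 to 75; square orange handle 16 x 16 mm (faces along its x and y), 75 to 145; thin cap above.
- stand: Black fixed block 60 x 60 x 75 mm on the breadboard. Origin at the centre of its underside, z up. A vertical 9 mm hole with a 2 mm chamfer goes right down its middle. With the probe home its collar lies on the block's top and its tip is 5 mm above this origin.
- stand_hole (a point): Mouth of the stand's hole, centre of the block's top face.
- console: Blue box, fixed, 87 x 170 mm, 120 mm high at the back, its grey 100 x 170 mm panel sloping down to the front (its -x, roughly towards the robot). Origin: centre of the underside, z up. Panel normal in its frame: (-0.5, 0, 0.866), i.e. 30 degrees from vertical. Panel 6 mm thick, three chamfered 10 mm holes square to it, in a level row along y, 45 mm apart; colours swap places.
- red_jack: Red 28 mm rim mark around one hole, with a red flag below it on the panel. Origin: centre of the hole at the panel's outer surface; axes parallel to the console's. Down the hole, square to the panel, is an 18 mm wide brass spring contact; its face lies 12 to 34 mm below the panel surface, different for each hole and not measurable from outside.
- blue_jack: The same for the blue-rimmed hole.
- yellow_jack: The same for the yellow-rimmed hole.
- red_contact (a joint): How far the contact in the red hole is pressed in along the hole, m: 0 out, 0.012 at its stop. It takes 1 N to start moving, 4.6 N at half way (0.006), 8 N at the stop, and springs back.
- blue_contact (a joint): The same for the contact in the blue hole.
- yellow_contact (a joint): The same for the contact in the yellow hole.
- objective: Bystander: loose steel microscope objective, 32 mm diameter, 46 mm high, standing; origin at its underside.
- mount: Bystander: loose dark mirror mount, 30 x 50 x 50 mm; origin under its centre.
- post: Bystander: loose steel post, 25 mm diameter, 60 mm high, standing; origin at its underside.
Things that resemble listed ones, but are neither listed nor needed, are in the scene too. What is meant by the probe is not purple, and is the smaller of those in its own colour.

How it is judged:
On the way, in this order (a step that is already met when the one before it is completed fails the run):
1. the contact in the red hole is held 3 to 10 mm in for 0.5 s (value of joint red_contact between 0.003 and 0.01 m), for 0.5 s.
2. then the contact in the blue hole is held 3 to 10 mm in for 0.5 s (value of joint blue_contact between 0.003 and 0.01 m), for 0.5 s.
At the end, for the whole second after the job is handed in: The probe is back in its stand, upright within 0.08 rad, its tip within 5 mm sideways of the hole's axis and within 4 mm of its home height (collar on the block), at rest; all three contacts are sprung back out (under 1.5 mm) (horizontal distance between probe and stand below 0.005 m and z of probe in the frame of stand between 0 and 0.009 m and angle between probe's own z axis and vertical below 0.08 rad and linear speed of probe below 0.02 m/s and value of joint each of red_contact, blue_contact, yellow_contact below 0.0015 m); the robot touches nothing.
It fails at once if a contact is pushed to its stop (over 11.5 mm) (value of joint any of red_contact, blue_contact above 0.0115 m).
It fails at once if the yellow contact is pressed over 2 mm (value of joint yellow_contact above 0.002 m).
It fails at once if a bystander is moved over 20 mm or tipped (distance of any of objective, mount, post from where it was at the start of the episode above 0.02 m or angle between any of objective, mount, post's own z axis and vertical above 0.4 rad).
It also fails if it takes over 70 s, if anything falls off the work surface, if the arm or the gripper's body presses on something with over 40 N, if the wrist force passes 120 N, or if a joint passes its speed limit or range.

## Working session

There is one attempt and no reset: what is moved stays moved. The work goes in short steps, Python scripts to look and compute and a shell command to move; the robot and the scene stay as the last step left them, time stands still between calls to the robot, and variables do not carry over. Pictures are saved under pics/ and viewed, at most 10 in all, crops included, and the job is handed in when it is done.

```bash
mkdir -p pics
python3 - <<'E'
from rig import r
import cv2, numpy as np, pickle
s=r.read_state(); print({k:np.round(v,4).tolist() for k,v in s.items()})
d={}
for n in ("side","top","wrist"):
    d[n]=r.snapshot(n); cv2.imwrite(f"pics/{n}0.png",d[n]["pixels"][:,:,::-1])
    print(n,d[n]["camera_matrix"].round(1).tolist(),[np.round(d[n][k],3).tolist() for k in d[n] if k not in("pixels","depth","camera_matrix")])
pickle.dump((s,d),open("s0.pkl","wb"))
a=np.hstack([d["side"]["pixels"],d["top"]["pixels"]])
cv2.imwrite("pics/both.png",cv2.resize(d["side"]["pixels"],(800,600),interpolation=cv2.INTER_CUBIC)[:,:,::-1])
cv2.imwrite("pics/topb.png",cv2.resize(d["top"]["pixels"],(800,600),interpolation=cv2.INTER_CUBIC)[:,:,::-1])
E
```

```text
{'time_s': 0.0, 'qpos': [1.14, 0.0874, 0.1751, 1.6598, 0.0, 1.5708], 'dq': [0.0005, 0.001, 0.0005, -0.0002, 0.0009, 0.0005], 'joint_torque': [-0.0023, -52.0385, 46.4806, 0.0164, -0.0001, -0.0], 'eef_pos': [0.2296, 0.4995, 0.2306], 'orientation': [-0.6715, -3.0687, 0.002], 'ft_force': [0.0109, 0.1254, -0.7331], 'torque': [0.0322, 0.0018, -0.0414], 'finger_force': 0.0, 'gripper_width': 0.0853}
side [[360.4, 0.0, 258.8], [0.0, 360.4, 193.9], [0.0, 0.0, 1.0]] [[0.071, -2.905, 1.126], [0.517, 0.0, 0.991]]
top [[494.3, 0.0, 258.2], [0.0, 494.3, 191.7], [0.0, 0.0, 1.0]] [[2.168, -2.135, 0.183], [0.061, 0.496, 1.319]]
wrist [[318.2, 0.0, 256.2], [0.0, 318.2, 189.5], [0.0, 0.0, 1.0]] [[[0.0, -0.949, -0.315, 0.082], [1.0, -0.0, 0.001, 0.0], [-0.001, -0.315, 0.949, -0.142], [0.0, 0.0, 0.0, 1.0]]]
```

View pics/both.png

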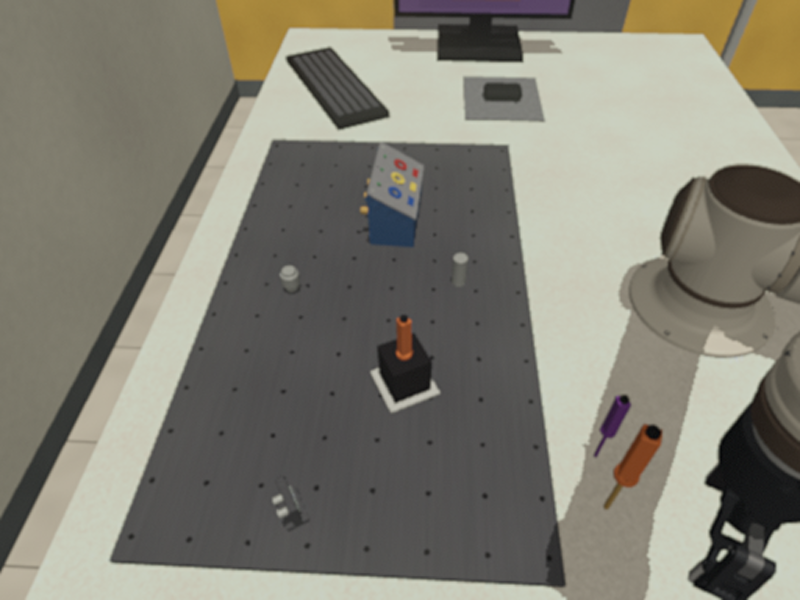

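View pics/topb.png

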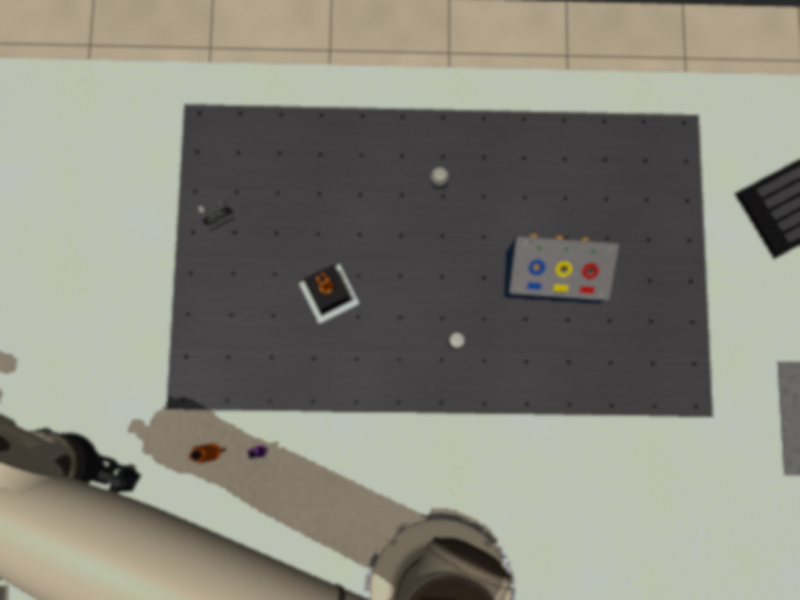

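The side view (800x600) shows the stand at (404,370) with an upright orange probe at (404,335). The jacks, far to near, are red (400,163), yellow (397,178) and blue (394,192). The top view shows the stand at (328,290), blue (537,267), yellow (564,269) and red (590,270).

These could be taken for the probe, in side pixels:
- **Orange in the stand (404,335):** the smaller orange one and in the stand, so this is my choice.
- **Large orange tool lying at (637,455):** orange, but the larger of the two.
- **Purple tool (615,415):** excluded by colour.

```bash
cat > h.py <<'E'
import numpy as np, cv2
from scipy.spatial.transform import Rotation as R
def hsv(im): return cv2.cvtColor(im,cv2.COLOR_RGB2HSV).astype(int)
def mask(im,c):
    h=hsv(im);H,S,V=h[...,0],h[...,1],h[...,2]
    lo,hi={'red':(172,4),'yellow':(24,34),'blue':(105,125),'orange':(5,16)}[c]
    m=((H>=lo)|(H<=hi)) if lo>hi else ((H>=lo)&(H<=hi))
    return m&(S>140)&(V>60)
def cam(snap,state=None):  # world->cam Rm,t
    if 'rvec' in snap: return cv2.Rodrigues(np.array(snap['rvec'],float))[0],np.array(snap['tvec'],float).ravel()
    T=np.eye(4);T[:3,:3]=R.from_rotvec(state['orientation']).as_matrix();T[:3,3]=state['eef_pos']
    M=np.linalg.inv(T@np.array(snap['T_tool_cam']));return M[:3,:3],M[:3,3]
def to_world(snap,uv,depth,state=None):
    Rm,t=cam(snap,state);K=np.array(snap['camera_matrix']);uv=np.atleast_2d(uv).astype(float);depth=np.atleast_1d(depth)
    p=np.c_[(uv[:,0]-K[0,2])/K[0,0],(uv[:,1]-K[1,2])/K[1,1],np.ones(len(uv))]*depth[:,None]
    return (p-t)@Rm
def proj(snap,P,state=None):
    Rm,t=cam(snap,state);p=(np.atleast_2d(P)@Rm.T+t)@np.array(snap['camera_matrix']).T;return p[:,:2]/p[:,2:]
def tri(obs): # list of (snap,uv,state)
    A=[];b=[]
    for s,uv,st in obs:
        Rm,t=cam(s,st);o=-Rm.T@t;d=to_world(s,uv,1.,st)[0]-o;d/=np.linalg.norm(d);Q=np.eye(3)-np.outer(d,d);A.append(Q);b.append(Q@o)
    x,*_=np.linalg.lstsq(np.vstack(A),np.hstack(b),rcond=None);return x,[np.linalg.norm(Q@x-c).round(4) for Q,c in zip(A,b)]
def blobs(m,n=6):
    k,l,st,c=cv2.connectedComponentsWithStats(m.astype(np.uint8));
    return l,[(i,st[i].tolist(),c[i].round(1)) for i in range(1,k) if st[i,4]>=n]
E
python3 - <<'E'
from h import *; import pickle
s,d=pickle.load(open("s0.pkl","rb"))
print("tool axes",R.from_rotvec(s['orientation']).as_matrix().round(3).tolist())
for n in("top","side"):
    D=d[n]['depth'];print(n)
    for c in('orange','red','yellow','blue'):
        l,b=blobs(mask(d[n]['pixels'],c),8)
        for i,st,ce in b:
            v,u=np.where((l==i)&(D>0))
            if len(u)and v.mean()>80 : P=to_world(d[n],np.c_[u,v],D[v,u]);print(c,st,ce,P.mean(0).round(4),P.min(0).round(3),P.max(0).round(3))
    v,u=np.where(D>0);P=to_world(d[n],np.c_[u,v],D[v,u]);
    V=hsv(d[n]['pixels'])[v,u,2]
    q=(abs(P[:,2]-.1)<.025)&(abs(P[:,1]-.2)<.15)&(V<60)&(P[:,0]>.35)&(P[:,0]<.65)
    print('black',q.sum(), np.percentile(P[q],[2,50,98],axis=0).round(4).tolist() if q.sum() else 0)
    z0=np.median(P[(abs(P[:,0]-.5)<.2)&(abs(P[:,1])<.3)][:,2]);print('board z',z0)
    if n=='top':
        q=(abs(P[:,2]-z0-.075)<.006)&(V<70)&(P[:,0]>.35)&(P[:,0]<.65)&(P[:,1]>.05)&(P[:,1]<.35)
        r_=cv2.minAreaRect((P[q][:,:2]*1000).astype(np.float32));print('stand top rect mm',q.sum(),r_)
S=d['side']['pixels'][190:270,215:305];cv2.imwrite('pics/crop_side.png',cv2.resize(S,None,fx=6,fy=6,interpolation=cv2.INTER_CUBIC)[:,:,::-1])
E
```

```text
tool axes [[-0.909, 0.418, -0.001], [0.418, 0.909, -0.001], [0.0, -0.001, -1.0]]
top
orange [202, 174, 11, 15, 108] [207.3 181.2] [0.5066 0.2012 0.1257] [0.495 0.191 0.084] [0.533 0.219 0.171]
orange [124, 284, 18, 12, 137] [132.8 289.3] [0.234  0.3693 0.1598] [0.222 0.362 0.097] [0.245 0.383 0.205]
red [373, 169, 10, 9, 58] [377.5 172.9] [ 0.5396 -0.2426  0.1071] [ 0.529 -0.271  0.015] [ 0.56  -0.23   0.121]
red [372, 184, 8, 4, 25] [375.6 185.1] [ 0.5098 -0.2408  0.0918] [ 0.505 -0.25   0.089] [ 0.513 -0.231  0.097]
yellow [356, 167, 10, 10, 72] [360.4 171.5] [ 0.5425 -0.1977  0.1071] [ 0.53  -0.22   0.017] [ 0.562 -0.185  0.119]
yellow [354, 182, 9, 5, 37] [358.4 183.9] [ 0.5123 -0.1953  0.0909] [ 0.507 -0.206  0.084] [ 0.518 -0.183  0.099]
blue [339, 167, 9, 8, 32] [343.4 170.5] [ 0.544  -0.1523  0.1101] [ 0.535 -0.162  0.104] [ 0.552 -0.14   0.118]
blue [338, 181, 8, 4, 21] [341.6 182.7] [ 0.5147 -0.1506  0.0912] [ 0.511 -0.16   0.086] [ 0.519 -0.141  0.098]
black 339 [[0.4742, 0.1701, 0.0803], [0.5037, 0.1956, 0.0878], [0.5418, 0.2325, 0.0928]]
board z 0.013123782580160911
stand top rect mm 344 ((508.2523498535156, 201.60250854492188), (60.722625732421875, 55.52505874633789), 28.007461547851562)
side
orange [253, 204, 11, 27, 246] [258.3 217.5] [0.5071 0.2053 0.1235] [0.497 0.165 0.085] [0.52  0.213 0.167]
orange [393, 272, 30, 39, 529] [406.9 293.4] [0.2375 0.3848 0.1511] [0.22  0.368 0.076] [0.247 0.392 0.202]
black 504 [[0.4721, 0.1748, 0.076], [0.5089, 0.2136, 0.0879], [0.5429, 0.2379, 0.0904]]
board z 0.013771909003445547
```

View pics/crop_side.png

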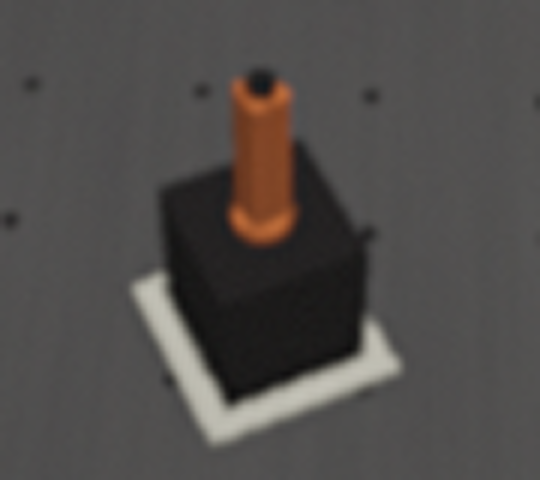

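The crop shows the smaller orange probe with its black cap upright in the black block, collar on top, at about (265,150) in the crop. That matches the description. Next I move the wrist camera over it.

```bash
python3 -m handwheel '0 0 -1.8 0; 0 0 -1.8 0; -12.5 -5.1 -1.8 0; -12.5 -5.1 -1.8 0; -12.5 -5.1 -1.8 0; -12.5 -5.1 -1.8 0; -12.5 -5.1 -1.8 0; -12.5 -5.1 -1.8 0; -12.5 -5.1 -1.8 0; -12.5 -5.1 -1.8 0; -12.5 -5.1 -1.8 0; -12.5 -5.1 -1.8 0' -1
python3 -m handwheel '0 0 0 0;0 0 0 0;0 0 0 0;0 0 0 0'
python3 - <<'E'
from h import *; from rig import r; import pickle
s=r.read_state();w=r.snapshot("wrist");pickle.dump((s,w),open("w1.pkl","wb"));print(s['eef_pos'],s['qpos'])
D=w['depth'];v,u=np.where(D>0);P=to_world(w,np.c_[u,v],D[v,u],s);px=w['pixels'][v,u];V=px.max(1)
near=(abs(P[:,0]-.508)<.06)&(abs(P[:,1]-.202)<.06)
q=near&(abs(P[:,2]-.088)<.005)&(V<70)
print('stand',q.sum(),np.median(P[q][:,2]),cv2.minAreaRect((P[q][:,:2]*1000).astype(np.float32)))
q=near&(P[:,2]>.145); print('handle top',q.sum(),np.percentile(P[q],[1,50,99],axis=0).round(4).tolist(),cv2.minAreaRect((P[q][:,:2]*1000).astype(np.float32)))
cv2.imwrite("pics/w1.png",cv2.resize(w['pixels'],(768,576),interpolation=cv2.INTER_CUBIC)[:,:,::-1])
E
```

```text
time_s: 1.15
eef_pos: [0.5082, 0.2014, 0.2849]
orientation: [-0.674, -3.068, 0.001]
ft_force: [0.1, 1.4, 1.3]
gripper_width: 0.0854
finger_force: 0.0
time_s: 1.48
eef_pos: [0.5059, 0.2049, 0.2854]
orientation: [-0.67, -3.069, -0.0]
ft_force: [-0.3, 0.8, 0.8]
gripper_width: 0.0853
finger_force: 0.0
[0.50589224 0.20491707 0.28535042] [3.84739053e-01 1.05272595e-01 3.02134119e-01 1.76775892e+00
 2.34381402e-04 8.14431389e-01]
stand 2182 0.0863371529726859 ((507.6483154296875, 202.1124267578125), (60.34208679199219, 60.31254196166992), 27.533109664916992)
handle top 28383 [[0.4647, 0.145, 0.1649], [0.491, 0.196, 0.3527], [0.5341, 0.2608, 0.3725]] ((500.5514831542969, 202.03993225097656), (139.17507934570312, 31.854726791381836), 65.7601547241211)
```

View pics/w1.png

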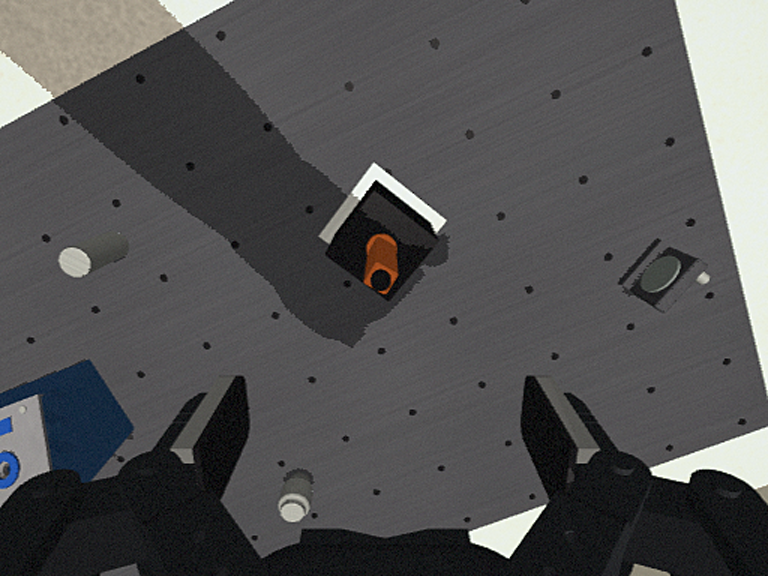

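The wrist view shows the probe's cap at (380,280) in the stand, the post at (75,262), the objective at (293,505), the mount at (662,275) and the console at lower left. A crop should show the handle's yaw.

Run:
```python
from h import *; import pickle
s,w=pickle.load(open("w1.pkl","rb"))
D=w['depth'];m=mask(w['pixels'],'orange');l,b=blobs(m,50);print(b)
v,u=np.where((D>0));P=to_world(w,np.c_[u,v],D[v,u],s)
near=(np.hypot(P[:,0]-.508,P[:,1]-.202)<.03)
for a,c in((.155,.164),(.164,.175),(.1,.15)):
    q=near&(P[:,2]>a)&(P[:,2]<c); print(a,q.sum(),P[q].mean(0).round(4),cv2.minAreaRect((P[q][:,:2]*1000).astype(np.float32)))
cv2.imwrite("pics/w1c.png",cv2.resize(w['pixels'][150:205,220:300],(640,440),interpolation=cv2.INTER_CUBIC)[:,:,::-1])
```

```text
[(1, [242, 156, 24, 40, 591], array([253.8, 172.2]))]
0.155 187 [0.5051 0.2032 0.1604] ((507.3996276855469, 202.02114868164062), (15.941170692443848, 16.2099552154541), 33.67707824707031)
0.164 149 [0.5074 0.202  0.1653] ((507.3119812011719, 201.8975830078125), (11.268648147583008, 11.644940376281738), 65.50745391845703)
0.1 246 [0.5019 0.2049 0.1268] ((502.30889892578125, 203.75247192382812), (20.27140235900879, 9.864044189453125), 73.88017272949219)
```

View pics/w1c.png

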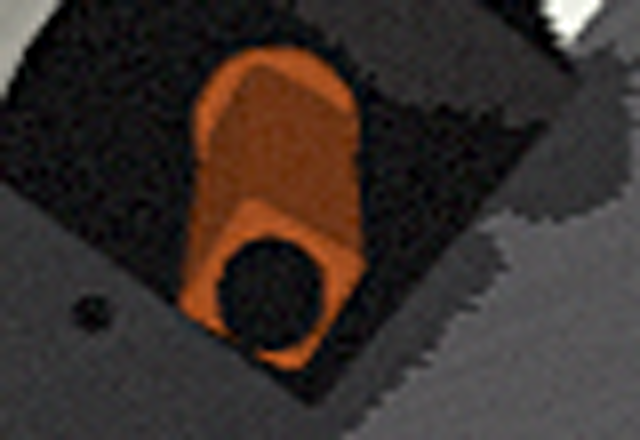

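```bash
python3 -m handwheel '-0.09 -0.07 1 1.4; -0.09 -0.07 2 2.8; -0.09 -0.07 3 4.2; -0.09 -0.07 3 5.6; -0.09 -0.07 3 6.3; -0.09 -0.07 3 6.3; -0.09 -0.07 3 6.3; -0.09 -0.07 3 6.3;-0.09 -0.07 3 6.3'
python3 - <<'E'
from h import *; from rig import r
s=r.read_state();M=R.from_rotvec(s['orientation']).as_matrix();print(s['eef_pos'],np.degrees(np.arctan2(M[1,0],M[0,0])),((np.array([.5075,.202,.111])-s['eef_pos'])@M/.03).round(3))
E
```

```text
time_s: 2.28
eef_pos: [0.5081, 0.2015, 0.1958]
orientation: [1.476, 2.773, 0.001]
ft_force: [-0.1, -0.1, 0.1]
gripper_width: 0.0851
finger_force: 0.0
[0.50809045 0.20151294 0.19578321] 123.94841693725269 [ 0.025 -0.01   2.826]
```

Aligned to within 1 mm. Now I descend, close and lift a little to check the grasp.

```bash
python3 -m handwheel '0 0 1 0; 0 0 2 0; 0 0 2.8 0; 0 0 2.8 0; 0 0 2.8 0; 0 0 2.8 0;0 0 2.8 0'
python3 -m handwheel '0 0 0 0;0 0 0 0;0 0 0 0;0 0 0 0;0 0 0 0;0 0 0 0;0 0 0 0;0 0 0 0;0 0 0 0;0 0 0 0' 1
python3 -m handwheel '0 0 -0.3 0;0 0 -0.5 0;0 0 -0.5 0;0 0 -0.5 0;0 0 -0.5 0'
```

```text
time_s: 2.87
eef_pos: [0.5091, 0.2015, 0.1135]
orientation: [1.478, 2.77, 0.004]
ft_force: [-0.1, -0.5, 0.3]
gripper_width: 0.0856
finger_force: 0.0
time_s: 3.7
eef_pos: [0.5082, 0.2011, 0.1115]
orientation: [1.479, 2.771, 0.0]
ft_force: [0.1, 0.1, 2.8]
gripper_width: 0.0153
finger_force: 58.7
time_s: 4.12
eef_pos: [0.5081, 0.2011, 0.1262]
orientation: [-1.479, -2.771, -0.0]
ft_force: [-0.4, 0.1, -0.8]
gripper_width: 0.0152
finger_force: 58.5
```

The probe is held at 58 N. The tool can't tilt, so I'll rotate the probe 30° in the pads: leave about 5 mm of the tip in the stand's mouth as a pivot and move the hand in an arc.

```bash
python3 -m handwheel '0 0 -0.6 0;0 0 -1.2 0;0 0 -1.67 0;0 0 -1.67 0;0 0 -1.67 0;0 0 -1.67 0;0 0 -1.67 0'
python3 -m handwheel '0.19 0 0.005 0;0.38 0 0.02 0;0.57 0 0.045 0;0.57 0 0.045 0;0.57 0 0.045 0'
```

```text
time_s: 4.7
eef_pos: [0.5076, 0.2009, 0.175]
orientation: [-1.479, -2.77, 0.002]
ft_force: [-0.6, 0.3, -0.7]
gripper_width: 0.0149
finger_force: 58.9
time_s: 5.12
eef_pos: [0.4983, 0.2157, 0.1748]
orientation: [-1.478, -2.772, 0.0]
ft_force: [1.0, -1.7, -1.9]
gripper_width: 0.0151
finger_force: 58.8
```

Run:
```python
from h import *; from rig import r
s=r.read_state();w=r.snapshot("wrist");M=R.from_rotvec(s['orientation']).as_matrix();print(s['eef_pos'],s['ft_force'],s['torque'])
cv2.imwrite("pics/w2.png",cv2.resize(w['pixels'][100:360,120:400],None,fx=2,fy=2)[:,:,::-1])
```

```text
[0.49825807 0.21567937 0.17480774] [ 1.01264217 -1.69729391 -1.8635826 ] [-0.66577425 -0.48858213 -0.01582013]
```

View pics/w2.png

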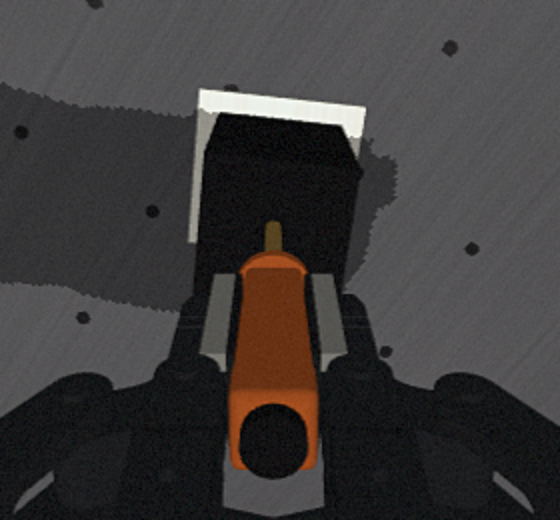

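The wrist crop shows the handle between the pads and the brass shaft going into the stand near (272,235). The probe is turning at only about 2 N, so I continue the arc.

```bash
python3 -m handwheel '0.19 0 0.035 0;0.38 0 0.08 0;0.56 0 0.135 0;0.74 0 0.2 0;0.92 0 0.27 0;1.09 0 0.355 0;1.26 0 0.445 0;1.35 0 0.5 0;1.35 0 0.5 0;1.35 0 0.5 0;1.35 0 0.5 0'
python3 -m handwheel '-0.25 0 -0.5 0;-0.5 0 -1 0;-0.5 0 -1.5 0;-0.5 0 -1.5 0;-0.5 0 -1.5 0;-0.5 0 -1.5 0'
cat > tilt.py <<'E'
from h import *; from rig import r; import sys,pickle
s=r.read_state();w=r.snapshot("wrist");print(s['eef_pos'],s['ft_force'])
pickle.dump((s,w),open(sys.argv[1]+".pkl","wb"))
D=w['depth'];v,u=np.where(D>0);T=np.array(w['T_tool_cam'])
K=np.array(w['camera_matrix']);c=np.c_[(u-K[0,2])/K[0,0],(v-K[1,2])/K[1,1],np.ones(len(u))]*D[v,u][:,None]
P=c@T[:3,:3].T+T[:3,3]   # tool frame
def in_(m):return m
h=mask(w['pixels'],'orange')[v,u]; G=np.array([0,0,-.019])
# camera-facing handle face: plane fit; nearest points within 60 mm of the grasp point
q=h&(np.linalg.norm(P-G,axis=1)<.06)&(abs(P[:,1])<.006)
X=P[q]
# robust line in x-z: face visible
from numpy.linalg import svd
for _ in range(6):
    m=X.mean(0);U,S,V=svd(X-m,full_matrices=False);n=V[2];res=abs((X-m)@n);X=X[res<max(.0008,np.percentile(res,85))]
ax=np.array([-n[2],0,n[0]]);ax=ax/np.linalg.norm(ax);ax*=np.sign(ax[2])
print('npts',q.sum(),len(X),'face normal',n.round(3),'axis(tool) tipward',ax.round(3),'tilt deg (tip toward -x +)',np.degrees(np.arctan2(-ax[0],ax[2])).round(2))
# shaft: brass
hs=hsv(w['pixels'])[v,u];b=(hs[:,0]>13)&(hs[:,0]<26)&(hs[:,1]>90)&(hs[:,2]>50)&(abs(P[:,1])<.012)&(P[:,2]>0)&(P[:,2]<.11)&(abs(P[:,0])<.1)
if b.sum()>5:
    B=P[b];print('shaft n',b.sum(),'ends',B[B[:,2].argmin()].round(4),B[B[:,2].argmax()].round(4)); f=np.polyfit(B[:,2],B[:,0],1);print('shaft tilt',np.degrees(np.arctan(-f[0])).round(2),'y slope deg',np.degrees(np.arctan(np.polyfit(B[:,2],B[:,1],1)[0])).round(2),'y mean',B[:,1].mean().round(4))
E
python3 tilt.py t1
```

```text
time_s: 6.08
eef_pos: [0.4758, 0.2491, 0.1598]
orientation: [-1.479, -2.771, -0.0]
ft_force: [0.8, -0.1, 0.1]
gripper_width: 0.0153
finger_force: 60.3
time_s: 6.58
eef_pos: [0.484, 0.2365, 0.2038]
orientation: [-1.479, -2.77, 0.001]
ft_force: [0.1, 0.4, -0.5]
gripper_width: 0.0149
finger_force: 59.9
[0.48401532 0.23654336 0.20381436] [ 0.08791827  0.35046982 -0.50857624]
npts 851 319 face normal [-0.231 -0.962 -0.146] axis(tool) tipward [-0.533 -0.     0.846] tilt deg (tip toward -x +) 32.23
```

Run:
```python
from h import *; import pickle
s,w=pickle.load(open("t1.pkl","rb"))
cv2.imwrite("pics/w3.png",cv2.resize(w['pixels'][60:384,100:410],None,fx=1.8,fy=1.8)[:,:,::-1])
```

```text
(no output)
```

View pics/w3.png

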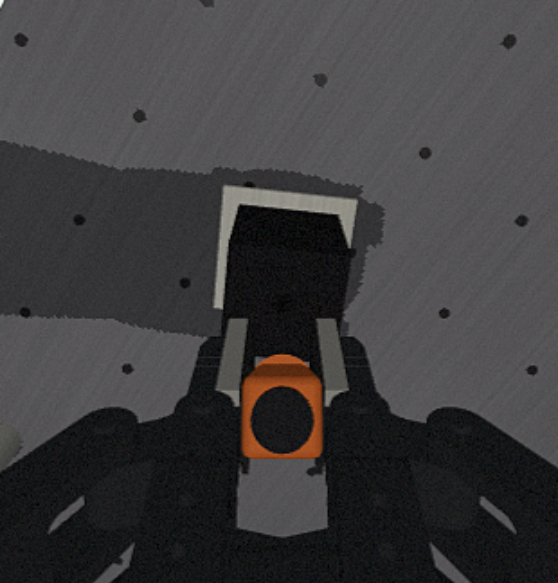

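The crop shows the camera looking almost along the tilted handle, with the cap at (282,420) hiding the shaft. I'll get the tilt from the cap plane and the cap's centre.

```bash
cat > tilt2.py <<'E'
from h import *; import sys,pickle
s,w=pickle.load(open(sys.argv[1]+".pkl","rb"))
D=w['depth'];v,u=np.where(D>0);T=np.array(w['T_tool_cam'])
K=np.array(w['camera_matrix']);c=np.c_[(u-K[0,2])/K[0,0],(v-K[1,2])/K[1,1],np.ones(len(u))]*D[v,u][:,None]
P=c@T[:3,:3].T+T[:3,3]
o=mask(w['pixels'],'orange');l,b=blobs(o,60);i,st,ce=max(b,key=lambda t:t[1][4]);x,y,ww,hh,_=st;print(st)
box=(u>=x)&(u<x+ww)&(v>=y)&(v<y+hh)
Q=P[box];z=np.percentile(Q[:,2],2);print('zmin',z)
def plane(X):
    for _ in range(8):
        m=X.mean(0);n=np.linalg.svd(X-m,full_matrices=False)[2][2];res=abs((X-m)@n);X=X[res<max(.0006,np.percentile(res,90))]
    return m,n*np.sign(n[2]),len(X)
dark=box&(w['pixels'][v,u].max(1)<60)
for nm,q in(('cap',dark&(P[:,2]<z+.025)),('end face',box&o[v,u]&(v>=y+hh*0.12)&(P[:,2]<z+.03))):
    m,n,k=plane(P[q]);print(nm,q.sum(),k,'centre',m.round(4),'axis',n.round(3),'tilt',np.degrees(np.arctan2(-n[0],n[2])).round(2))
# front side-face & collar
q=box&o[v,u];
for a in np.arange(z,z+.09,.01):
    k=q&(P[:,2]>=a)&(P[:,2]<a+.01); 
    if k.sum()>3:print(np.round(a,3),k.sum(),P[k].mean(0).round(4),P[k][:,0].min().round(4),P[k][:,0].max().round(4))
E
python3 tilt2.py t1
```

```text
[234, 256, 45, 59, 1349]
zmin -0.05327193515249469
cap 1060 600 centre [ 0.0144 -0.0002 -0.0508] axis [-0.488  0.009  0.873] tilt 29.24
end face 1128 527 centre [ 0.0127 -0.0002 -0.0467] axis [-0.489 -0.001  0.872] tilt 29.25
-0.053 888 [ 0.0122 -0.0002 -0.0472] 0.0043 0.0197
-0.043 201 [ 0.0156 -0.0013 -0.0404] -0.0083 0.0192
-0.033 36 [ 0.0113 -0.0006 -0.029 ] 0.0089 0.0129
-0.023 31 [ 0.0067 -0.0004 -0.0206] 0.0037 0.0077
-0.013 29 [ 0.0013 -0.0004 -0.011 ] -0.0027 0.0026
-0.003 26 [-0.0045 -0.0001 -0.0005] -0.0084 -0.0033
0.007 23 [-0.0116  0.0002  0.0121] -0.0156 -0.0108
0.017 99 [-0.0137 -0.0003  0.0183] -0.0162 -0.0118
```

Tilt is 29.2°, the target being 30°, and the tip is at tool (-0.058, 0, 0.079). Next I move over the console for a wrist view.

```bash
python3 -m handwheel '-0.5 -0.3 -1.5 0; -1.5 -0.9 -1.5 -1.2;-2.7 -1.8 -1.5 -2.4; -3.9 -2.6 -1.5 -3.6;-5.1 -3.3 -1.5 -4.8;-6.3 -4.1 -1.5 -6;-7.5 -4.9 -1.5 -7.2;-8.7 -5.7 -1.5 -8.4;-9.9 -6.5 -1.5 -9.6;-11.1 -7.3 -1.5 -10.6;-12.1 -7.9 -1.5 -10.6;-12.1 -7.9 -1.5 -10.6'
python3 -m handwheel '0 0 0 0;0 0 0 0;0 0 0 0;0 0 0 0'
cat > jack.py <<'E'
from h import *; from rig import r; import pickle,sys
s=r.read_state();w=r.snapshot("wrist");pickle.dump((s,w),open(sys.argv[1]+".pkl","wb"))
M=R.from_rotvec(s['orientation']).as_matrix();yaw=np.degrees(np.arctan2(M[1,0],M[0,0]));print(s['eef_pos'].round(4) if hasattr(s['eef_pos'],'round') else s['eef_pos'],'yaw',yaw)
D=w['depth'];res={}
def P3(m):
    v,u=np.where(m&(D>0));return to_world(w,np.c_[u,v],D[v,u],s)
for c in('red','yellow','blue'):
    l,b=blobs(mask(w['pixels'],c)&(D>0),40)
    for i,st,ce in b:
        m=l==i;cs,_=cv2.findContours(m.astype(np.uint8),cv2.RETR_EXTERNAL,cv2.CHAIN_APPROX_NONE);cs=max(cs,key=cv2.contourArea)
        (ex,ey),ax,_=cv2.fitEllipse(cs); q=P3(m)
        mm=np.median(q,0);q=q[np.linalg.norm(q-mm,axis=1)<.03]
        print(c,st,(round(ex,1),round(ey,1)),np.round(ax,1),q.mean(0).round(4),np.ptp(q,axis=0).round(3)); 
        if len(b) and (c not in res): res[c]=((ex,ey),q)
# panel plane from all mark pixels
A=np.vstack([q for _,q in res.values()])
for _ in range(5):
    m=A.mean(0);n=np.linalg.svd(A-m,full_matrices=False)[2][2];d=abs((A-m)@n);A=A[d<max(.001,np.percentile(d,90))]
n*=np.sign(n[2]);print('panel normal',n.round(3),'tilt',np.degrees(np.arccos(n[2])).round(2),'yaw',np.degrees(np.arctan2(-n[1],-n[0])).round(2))
J={}
Rm,t=cam(w,s);o=-Rm.T@t
for c,(uv,q) in res.items():
    d=to_world(w,uv,1.,s)[0]-o;J[c]=o+d*((m-o)@n)/(d@n);print(c,J[c].round(4))
dy=J['blue']-J['red'];print('spacing',np.linalg.norm(dy).round(4),'yaw by row',np.degrees(np.arctan2(-dy[0],dy[1])).round(2))
pickle.dump((J,n),open("J.pkl","wb"))
E
python3 jack.py j1
```

```text
time_s: 7.63
eef_pos: [0.4888, -0.2007, 0.2485]
orientation: [-0.09, -3.139, 0.0]
ft_force: [-0.8, 0.1, -0.4]
gripper_width: 0.0157
finger_force: 59.9
time_s: 7.97
eef_pos: [0.4895, -0.1959, 0.2498]
orientation: [-0.085, -3.14, -0.001]
ft_force: [0.2, 0.4, -0.6]
gripper_width: 0.0154
finger_force: 59.9
[ 0.4895 -0.1959  0.2498] yaw 176.89199513780736
red [201, 188, 24, 11, 262] (212.5, 193.0) [11.3 29.2] [ 0.5091 -0.2401  0.0902] [0.011 0.023 0.008]
red [198, 213, 28, 29, 475] (211.3, 227.1) [27.1 28.1] [ 0.5382 -0.242   0.1081] [0.025 0.027 0.017]
blue [179, 165, 155, 13, 1398] (248.7, 171.4) [ 11.3 223.6] [ 0.5018 -0.1985  0.0437] [0.004 0.059 0.05 ]
blue [291, 188, 23, 11, 253] (302.0, 193.0) [11.4 27.8] [ 0.514  -0.1506  0.0903] [0.01  0.023 0.008]
blue [290, 213, 28, 29, 466] (303.2, 227.0) [26.8 28. ] [ 0.543  -0.1522  0.1081] [0.024 0.027 0.015]
panel normal [-0.997 -0.007  0.081] tilt 85.37 yaw 0.38
red [ 0.5068 -0.2391  0.097 ]
blue [ 0.502  -0.2045  0.0407]
spacing 0.0663 yaw by row 7.88
```

I take the ring blobs directly. Red is at (0.5382,-0.242,0.1081) and blue at (0.543,-0.1522,0.1081), 90 mm apart as they should be, with console yaw -3.1° matching the tool. The top camera agrees within 2 mm. Next I bring the tip 25 mm above the red hole along its axis and recheck the tilt.

```bash
python3 -m handwheel '0.4 -0.8 0 0;0.66 -1.44 0.3 0;0.66 -1.44 0.9 0;0.66 -1.44 1.36 0;0.66 -1.44 1.36 0;0.66 -1.44 1.36 0;0.66 -1.44 1.36 0;0.66 -1.44 1.36 0'
cat > go.py <<'E'
from h import *; import pickle,sys
J={'red':np.array([.5382,-.242,.1081]),'blue':np.array([.543,-.1522,.1081])}
a=np.radians(-3.06);n=np.array([-.5*np.cos(a),-.5*np.sin(a),.8660]);TIP=np.array([-.0585,-.0002,.0793])
def report(s,c,h):
    M=R.from_rotvec(s['orientation']).as_matrix();t=s['eef_pos']+M@TIP;d=t-J[c]
    print(c,'tip above panel mm',(d@n*1e3).round(2),'off-axis tool mm',((d-(d@n)*n)@M*1e3).round(2),'rows to h',((J[c]+n*h-t)@M/.03).round(3),'F axial',(np.array(s['ft_force'])@n).round(2),'F tool',(np.array(s['ft_force'])@M).round(2))
if __name__=='__main__':
    from rig import r; report(r.read_state(),sys.argv[1],float(sys.argv[2])/1e3)
E
python3 tilt.py t2 >/dev/null; python3 tilt2.py t2 | head -4; python3 go.py red 3
python3 - <<'E'
from h import *; from rig import r
t=r.snapshot("side")['pixels'];w=r.snapshot("wrist")['pixels']
a=cv2.resize(t[75:185,190:320],(650,550)[::1],interpolation=cv2.INTER_CUBIC)
cv2.imwrite("pics/s4.png",a[:,:,::-1])
E
```

```text
time_s: 8.68
eef_pos: [0.4678, -0.2387, 0.2104]
orientation: [0.086, 3.139, -0.001]
ft_force: [-0.1, 0.8, -0.3]
gripper_width: 0.0147
finger_force: 59.9
[234, 257, 45, 58, 1353]
zmin -0.05330685963573619
cap 1062 565 centre [ 0.0143  0.0004 -0.0508] axis [-0.52  -0.006  0.854] tilt 31.31
end face 1128 555 centre [ 0.0128  0.0006 -0.0468] axis [-0.462 -0.006  0.887] tilt 27.52
red tip above panel mm 25.85 off-axis tool mm [-1.12 -0.88 -0.64] rows to h [-0.343  0.03   0.682] F axial -0.6 F tool [-0.54 -0.2   0.38]
```

View pics/s4.png

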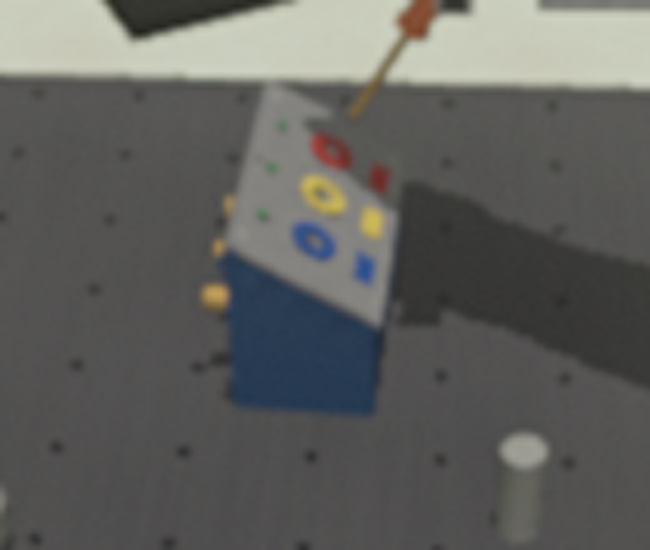

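The side crop shows the tilted shaft clearly, with its tip at crop (350,117) and its collar at (408,30), above red ring (331,150). I compare the modelled tip, axis and ring against the pixels in this view.

Run:
```python
from h import *; from rig import r; from go import *
s=r.read_state();w=r.snapshot("side");M=R.from_rotvec(s['orientation']).as_matrix()
for th in(28,29.2,30.5):
    ax=np.array([-np.sin(np.radians(th)),0,np.cos(np.radians(th))]);cap=np.array([.012,-.0002,-.0471])
    P=s['eef_pos']+np.array([cap+ax*l for l in(.145,.11,.075)])@M.T;print(th,proj(w,P).round(1).tolist())
print('rings proj',{c:proj(w,J[c]).round(1).tolist() for c in J})
for c in J:
    l,b=blobs(mask(w['pixels'],c),8);print(c,[(x[1],x[2].tolist()) for x in b if 190<x[2][0]<320 and 75<x[2][1]<185])
hs=hsv(w['pixels']);
for y in range(78,103,2):
    row=hs[y,250:285];pix=w['pixels'][y,250:285].astype(int);br=(pix[:,0]-pix[:,2]);x=np.arange(250,285);k=br>35
    print(y,(x[k]*1.).mean().round(1) if k.any() else None,k.sum(),end=' | ')
```

```text
28 [[260.6, 99.4], [266.2, 90.6], [272.0, 81.3]]
29.2 [[259.7, 99.0], [265.5, 90.2], [271.5, 81.1]]
30.5 [[258.8, 98.4], [264.8, 89.8], [271.0, 80.8]]
rings proj {'red': [[255.9, 105.3]], 'blue': [[252.4, 123.2]]}
red [([253, 103, 7, 5, 13], [255.7, 105.5])]
blue []
78 273.0 7 | 80 272.5 6 | 82 272.5 4 | 84 269.0 1 | 86 268.0 1 | 88 267.0 1 | 90 265.0 1 | 92 264.0 1 | 94 262.5 2 | 96 261.5 2 | 98 None 0 | 100 None 0 | 102 253.5 4 |
```

The model matches the side view within a pixel. I move to 3 mm above the hole, then 5 mm into it, checking force.

```bash
python3 -m handwheel '-0.1 0.03 0.2 0;-0.2 0.03 0.4 0;-0.34 0.03 0.68 0;-0.34 0.03 0.68 0;-0.34 0.03 0.68 0;-0.34 0.03 0.68 0'; python3 go.py red -5
python3 -m handwheel '-0.03 0 0.06 0;-0.06 0 0.12 0;-0.1 0 0.17 0;-0.13 0 0.23 0;-0.13 0 0.23 0;-0.13 0 0.23 0'; python3 go.py red -10
```

```text
time_s: 9.38
eef_pos: [0.4775, -0.2387, 0.1886]
orientation: [-0.087, -3.14, -0.0]
ft_force: [-0.3, 0.9, -0.7]
gripper_width: 0.0154
finger_force: 59.9
red tip above panel mm 2.21 off-axis tool mm [ 1.23 -0.21  0.71] rows to h [-0.161  0.007  0.185] F axial -0.46 F tool [0.31 0.89 0.71]
time_s: 9.88
eef_pos: [0.4814, -0.2389, 0.1818]
orientation: [-0.087, -3.14, -0.0]
ft_force: [0.5, -0.3, -0.4]
gripper_width: 0.0154
finger_force: 59.9
red tip above panel mm -5.67 off-axis tool mm [ 1.19 -0.25  0.69] rows to h [-0.112  0.009  0.102] F axial -0.59 F tool [-0.48 -0.23  0.41]
```

The tip is in the hole, with no resistance at 5.7 mm. I continue in about 3 mm steps and watch the axial force.

```bash
python3 -m handwheel '-0.05 0 0.05 0;-0.11 0 0.1 0;-0.11 0 0.1 0;-0.11 0 0.1 0;-0.11 0 0.1 0'|grep ft; python3 go.py red -13
python3 -m handwheel '-0.03 0 0.04 0;-0.05 0 0.087 0;-0.05 0 0.087 0;-0.05 0 0.087 0;-0.05 0 0.087 0' |grep ft; python3 go.py red -16
```

```text
ft_force: [-0.5, 0.4, -0.3]
red tip above panel mm -9.84 off-axis tool mm [-0.06 -0.29 -0.03] rows to h [-0.051  0.01   0.092] F axial 0.01 F tool [0.55 0.37 0.31]
ft_force: [0.0, -0.9, -0.3]
red tip above panel mm -12.85 off-axis tool mm [-0.03 -0.25 -0.01] rows to h [-0.052  0.008  0.091] F axial -0.34 F tool [-0.08 -0.9   0.35]
```

```bash
python3 -m handwheel '-0.03 0 0.04 0;-0.05 0 0.087 0;-0.05 0 0.087 0;-0.05 0 0.087 0;-0.05 0 0.087 0'|grep ft; python3 go.py red -19
python3 -m handwheel '-0.03 0 0.04 0;-0.05 0 0.087 0;-0.05 0 0.087 0;-0.05 0 0.087 0;-0.05 0 0.087 0' |grep ft; python3 go.py red -22
```

```text
ft_force: [-0.1, 0.4, -0.8]
red tip above panel mm -15.86 off-axis tool mm [-0.03 -0.26 -0.02] rows to h [-0.051  0.009  0.091] F axial -0.67 F tool [0.13 0.42 0.85]
ft_force: [-0.5, 0.4, -0.6]
red tip above panel mm -18.86 off-axis tool mm [-0.05 -0.28 -0.03] rows to h [-0.051  0.01   0.091] F axial -0.27 F tool [0.53 0.34 0.61]
```

```bash
python3 -m handwheel '-0.03 0 0.04 0;-0.05 0 0.087 0;-0.05 0 0.087 0;-0.05 0 0.087 0;-0.05 0 0.087 0'|grep ft; python3 go.py red -25
python3 -m handwheel '-0.03 0 0.04 0;-0.05 0 0.087 0;-0.05 0 0.087 0;-0.05 0 0.087 0;-0.05 0 0.087 0' |grep ft; python3 go.py red -28
```

```text
ft_force: [-0.3, 0.2, -0.3]
red tip above panel mm -21.88 off-axis tool mm [-0.04 -0.29 -0.02] rows to h [-0.051  0.01   0.091] F axial -0.12 F tool [0.36 0.17 0.35]
ft_force: [0.3, -0.2, -0.0]
red tip above panel mm -24.86 off-axis tool mm [-0.03 -0.3  -0.01] rows to h [-0.051  0.01   0.091] F axial -0.19 F tool [-0.35 -0.18  0.02]
```

```bash
python3 -m handwheel '-0.03 0 0.04 0;-0.05 0 0.087 0;-0.05 0 0.087 0;-0.05 0 0.087 0;-0.05 0 0.087 0'|grep ft; python3 go.py red -31
python3 - <<'E'
import time
from rig import r
import numpy as np
from go import n
print([round(float(np.array(r.read_state()['ft_force'])@n),2) for _ in range(4)])
E
```

```text
ft_force: [-0.3, 0.3, -1.0]
red tip above panel mm -27.92 off-axis tool mm [-0.   -0.27 -0.  ] rows to h [-0.051  0.009  0.089] F axial -0.73 F tool [0.32 0.28 1.03]
[-0.73, -0.73, -0.73, -0.73]
```

```bash
python3 -m handwheel '-0.03 0 0.04 0;-0.05 0 0.087 0;-0.05 0 0.087 0;-0.05 0 0.087 0;-0.05 0 0.087 0'|grep ft; python3 go.py red -34
python3 -m handwheel '-0.03 0 0.04 0;-0.05 0 0.087 0;-0.05 0 0.087 0;-0.05 0 0.087 0;-0.05 0 0.087 0' |grep ft; python3 go.py red -37
```

```text
ft_force: [-0.7, -0.2, 1.1]
red tip above panel mm -30.76 off-axis tool mm [-0.18 -0.34 -0.1 ] rows to h [-0.048  0.012  0.097] F axial 1.31 F tool [ 0.71 -0.24 -1.11]
ft_force: [-0.3, 0.7, 3.2]
red tip above panel mm -33.79 off-axis tool mm [-0.12 -0.34 -0.07] rows to h [-0.049  0.011  0.095] F axial 2.99 F tool [ 0.36  0.72 -3.24]
```

Contact was felt at about 29.6 mm and is now about 4 mm in. I add 2 mm and hold for a second.

```bash
python3 -m handwheel '-0.02 0 0.03 0;-0.033 0 0.058 0;-0.033 0 0.058 0;-0.033 0 0.058 0'|grep ft; python3 go.py red -37
python3 -m handwheel '0 0 0 0;0 0 0 0;0 0 0 0;0 0 0 0;0 0 0 0;0 0 0 0;0 0 0 0;0 0 0 0;0 0 0 0;0 0 0 0;0 0 0 0;0 0 0 0'|grep ft;  python3 go.py red 25
```

```text
ft_force: [-1.8, -0.3, 4.2]
red tip above panel mm -35.87 off-axis tool mm [-0.06 -0.33 -0.03] rows to h [-0.017  0.011  0.034] F axial 4.53 F tool [ 1.75 -0.41 -4.21]
ft_force: [-1.4, 0.2, 4.6]
red tip above panel mm -35.89 off-axis tool mm [-0.05 -0.35 -0.02] rows to h [ 1.016  0.009 -1.757] F axial 4.68 F tool [ 1.42  0.16 -4.58]
```

Held for over a second at about 5 N, roughly 6 mm in. I withdraw along the axis.

```bash
python3 -m handwheel '0.25 0 -0.433 0;0.5 0 -0.866 0;0.75 0 -1.3 0;1.016 0 -1.757 0;1.016 0 -1.757 0;1.016 0 -1.757 0;1.016 0 -1.757 0'|grep ft; python3 go.py blue 25; python3 tilt.py t3 >/dev/null; python3 tilt2.py t3 | sed -n 2,10p
```

```text
ft_force: [-0.5, 0.4, -1.1]
blue tip above panel mm 24.9 off-axis tool mm [-2.000e-01 -9.024e+01  1.000e-02] rows to h [ 8.000e-03  3.008e+00 -3.000e-03] F axial -0.67 F tool [0.54 0.41 1.09]
zmin -0.053301277793413704
cap 1061 554 centre [ 0.0143  0.0003 -0.0509] axis [-0.524 -0.003  0.852] tilt 31.58
end face 1133 525 centre [ 0.0129  0.0004 -0.0467] axis [-0.482  0.001  0.876] tilt 28.81
-0.053 900 [ 0.0122  0.0004 -0.0473] 0.0044 0.0192
-0.043 196 [ 0.0159 -0.0007 -0.0405] -0.0085 0.0195
-0.033 36 [ 0.0111  0.     -0.0288] 0.0083 0.0129
-0.023 31 [ 0.0066  0.0002 -0.0205] 0.0037 0.0075
-0.013 29 [ 0.0011 -0.0002 -0.0108] -0.0027 0.0023
-0.003 26 [-0.0047  0.0005 -0.0003] -0.0083 -0.0037
```

The tilt is unchanged. I shift 90 mm to blue and go in.

```bash
python3 -m handwheel '0 0.8 0 0;0 1.7 0 0;0 2.5 0 0;0 3.01 0 0;0 3.01 0 0;0 3.01 0 0;0 3.01 0 0' |grep ft;python3 go.py blue -4
python3 -m handwheel '-0.12 0 0.21 0;-0.24 0 0.42 0;-0.36 0 0.63 0;-0.43 0 0.74 0;-0.48 0 0.83 0;-0.48 0 0.83 0;-0.48 0 0.83 0;-0.48 0 0.83 0' |grep ft;python3 go.py blue -10
```

```text
ft_force: [-0.3, -0.0, -0.5]
blue tip above panel mm 24.41 off-axis tool mm [ 0.13 -0.18  0.07] rows to h [-0.478  0.007  0.817] F axial -0.29 F tool [ 0.32 -0.03  0.52]
ft_force: [0.6, 0.4, -0.0]
blue tip above panel mm -3.66 off-axis tool mm [-0.31  0.05 -0.18] rows to h [-0.095 -0.001  0.189] F axial -0.28 F tool [-0.55  0.41  0.01]
```

```bash
python3 -m handwheel '-0.03 0 0.06 0;-0.06 0 0.12 0;-0.1 0 0.18 0;-0.1 0 0.18 0;-0.1 0 0.18 0'|grep ft; python3 go.py blue -13
python3 -m handwheel '-0.03 0 0.04 0;-0.05 0 0.087 0;-0.05 0 0.087 0;-0.05 0 0.087 0;-0.05 0 0.087 0' |grep ft; python3 go.py blue -16
```

```text
ft_force: [0.8, -0.3, -0.4]
blue tip above panel mm -10.19 off-axis tool mm [0.08 0.15 0.04] rows to h [-0.049 -0.005  0.079] F axial -0.75 F tool [-0.82 -0.25  0.39]
ft_force: [-0.1, 0.1, -0.2]
blue tip above panel mm -13.04 off-axis tool mm [-0.05  0.06 -0.03] rows to h [-0.048 -0.002  0.086] F axial -0.12 F tool [0.07 0.13 0.17]
```

```bash
python3 -m handwheel '-0.03 0 0.04 0;-0.05 0 0.087 0;-0.05 0 0.087 0;-0.05 0 0.087 0;-0.05 0 0.087 0'|grep ft; python3 go.py blue -19
```

```text
ft_force: [0.2, 0.2, -1.4]
blue tip above panel mm -16.1 off-axis tool mm [-0.02  0.05 -0.01] rows to h [-0.048 -0.002  0.084] F axial -1.28 F tool [-0.17  0.25  1.38]
```

```bash
python3 -m handwheel '-0.03 0 0.04 0;-0.05 0 0.087 0;-0.05 0 0.087 0;-0.05 0 0.087 0;-0.05 0 0.087 0'|grep ft; python3 go.py blue -22
python3 -m handwheel '-0.03 0 0.04 0;-0.05 0 0.087 0;-0.05 0 0.087 0;-0.05 0 0.087 0;-0.05 0 0.087 0' |grep ft; python3 go.py blue -25
```

```text
ft_force: [0.3, 0.5, 1.3]
blue tip above panel mm -18.99 off-axis tool mm [-0.17  0.07 -0.1 ] rows to h [-0.044 -0.002  0.09 ] F axial 1.03 F tool [-0.25  0.5  -1.33]
ft_force: [-0.3, -0.4, 2.5]
blue tip above panel mm -21.98 off-axis tool mm [-0.18  0.04 -0.1 ] rows to h [-0.044 -0.001  0.091] F axial 2.32 F tool [ 0.28 -0.39 -2.52]
```

Contact was felt at about 18.2 mm. I add 2.4 mm and hold.

```bash
python3 -m handwheel '-0.02 0 0.03 0;-0.04 0 0.07 0;-0.04 0 0.07 0;-0.04 0 0.07 0'|grep ft; python3 go.py blue -25
python3 -m handwheel '0 0 0 0;0 0 0 0;0 0 0 0;0 0 0 0;0 0 0 0;0 0 0 0;0 0 0 0;0 0 0 0;0 0 0 0;0 0 0 0;0 0 0 0;0 0 0 0'|grep ft;  python3 go.py blue 35
```

```text
ft_force: [-1.2, 0.7, 4.5]
blue tip above panel mm -24.48 off-axis tool mm [-0.12  0.06 -0.07] rows to h [-0.005 -0.002  0.017] F axial 4.53 F tool [ 1.24  0.63 -4.52]
ft_force: [-1.0, -0.3, 3.6]
blue tip above panel mm -24.52 off-axis tool mm [-0.04  0.07 -0.02] rows to h [ 0.993 -0.004 -1.718] F axial 3.6 F tool [ 0.95 -0.31 -3.61]
```

Both contacts are pressed. I withdraw, then compute the way back to the stand, where the yaw doesn't matter because the hole is round.

```bash
python3 -m handwheel '0.25 0 -0.433 0;0.5 0 -0.866 0;0.75 0 -1.3 0;0.99 0 -1.718 0;0.99 0 -2.2 0;0.99 0 -2.4 0;0.99 0 -2.4 0;0.99 0 -2.4 0'|grep ft
cat > st.py <<'E'
from h import *; from rig import r; from go import TIP; import sys
s=r.read_state();M=R.from_rotvec(s['orientation']).as_matrix();t=s['eef_pos']+M@TIP
g=np.array([.5076,.2021,.0872+float(sys.argv[1])/1e3]);print('eef',np.round(s['eef_pos'],4),'tip',t.round(4),'rows',((g-t)@M/.03).round(3),'F tool',(np.array(s['ft_force'])@M).round(2))
E
python3 st.py 40
```

```text
ft_force: [-0.5, -1.1, -0.5]
eef [ 0.4674 -0.1477  0.2377] tip [ 0.5258 -0.1511  0.1584] rows [ 1.257 11.722  1.041] F tool [ 0.4  -1.11  0.5 ]
```

```bash
python3 -m handwheel '0.1 1 0 0;0.3 2.3 0 0;0.5 3.6 0 0;0.6 4.9 0 0;0.7 6.2 0 0;0.9 7.5 0 0;1 8.8 0 0;1.1 10.1 0 0;1.2 11.3 0 0;1.26 11.7 0.4 0;1.26 11.7 0.8 0;1.26 11.7 1.04 0'|grep ft
python3 -m handwheel '0 0 0 0;0 0 0 0;0 0 0 0;0 0 0 0'|grep ft; python3 st.py 12
python3 - <<'E'
from h import *; from rig import r; from go import TIP
s=r.read_state();w=r.snapshot("wrist");D=w['depth'];v,u=np.where(D>0);P=to_world(w,np.c_[u,v],D[v,u],s);V=w['pixels'][v,u].max(1)
q=(np.hypot(P[:,0]-.508,P[:,1]-.202)<.06)&(abs(P[:,2]-.088)<.005)&(V<70)
print('stand',q.sum(),np.median(P[q][:,2]) if q.any() else '',cv2.minAreaRect((P[q][:,:2]*1000).astype(np.float32)) if q.sum()>20 else '')
w=r.snapshot("side");M=R.from_rotvec(s['orientation']).as_matrix();t=s['eef_pos']+M@TIP
o=np.array([.5076,.2021,.0872])
print('tip px',proj(w,t).round(1),'hole px',proj(w,o).round(1))
uv=proj(w,t)[0].astype(int);x0,y0=uv[0]-45,uv[1]-40
cv2.imwrite("pics/s5.png",cv2.resize(w['pixels'][y0:y0+80,x0:x0+90],None,fx=6,fy=6,interpolation=cv2.INTER_CUBIC)[:,:,::-1]);print(x0,y0)
E
```

```text
ft_force: [-0.1, -0.6, -0.2]
ft_force: [0.1, -1.1, 0.3]
eef [0.4493 0.2043 0.2077] tip [0.5078 0.2008 0.1284] rows [0.01  0.041 0.974] F tool [-0.16 -1.12 -0.27]
stand 2297 0.086278815649089 ((504.4720764160156, 200.40145874023438), (54.983306884765625, 60.41783905029297), 27.66350746154785)
tip px [[258.1 214.7]] hole px [[258.3 226.7]]
213 174
```

View pics/s5.png

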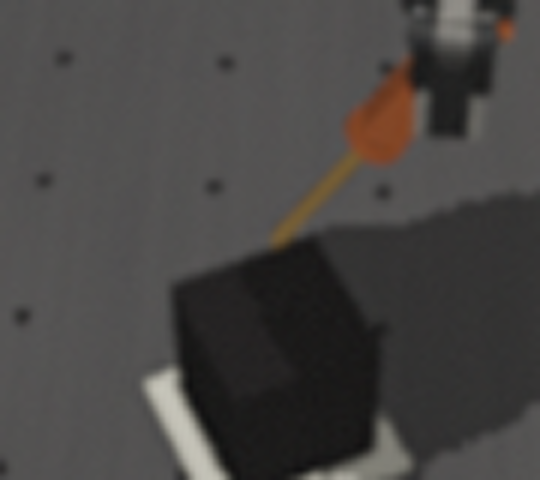

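The side crop shows the tip at (275,245), i.e. (258.8,214.8) in the full image against a predicted (258.1,214.7), directly over the block. I lower the tip 3 mm into the mouth.

```bash
python3 -m handwheel '0 0.04 0.4 0;0 0.04 0.8 0;-0.01 0.04 1.1 0;-0.01 0.04 1.3 0;-0.01 0.04 1.4 0;-0.01 0.04 1.47 0;-0.01 0.04 1.47 0;-0.01 0.04 1.47 0;-0.01 0.04 1.47 0'|grep ft; python3 st.py -4
```

```text
ft_force: [0.5, -1.0, -1.5]
eef [0.4495 0.2061 0.1633] tip [0.508  0.2026 0.084 ] rows [ 0.012 -0.018  0.028] F tool [-0.59 -1.01  1.53]
```

```bash
python3 -m handwheel '-0.09 0 -0.05 0;-0.18 0 -0.09 0;-0.3 0 -0.14 0;-0.42 0 -0.19 0;-0.54 0 -0.23 0;-0.66 0 -0.26 0;-0.78 0 -0.29 0;-0.9 0 -0.31 0;-0.9 0 -0.31 0;-0.9 0 -0.31 0'|grep ft; python3 st.py -4
```

```text
ft_force: [0.3, 0.0, -0.5]
eef [0.4764 0.2045 0.1721] tip [0.5348 0.201  0.0927] rows [ 0.907 -0.015  0.319] F tool [-0.34  0.06  0.53]
```

The force is suspiciously low, so I check the tilt numerically.

```bash
python3 tilt.py t5; python3 tilt2.py t5 | sed -n 2,12p
python3 - <<'E'
from h import *; from rig import r
w=r.snapshot("side");a=w['pixels'][174:254,213:303]
for y in range(205,232,2):
    p=w['pixels'][y,235:290].astype(int);k=(p[:,0]-p[:,2])>35;x=np.arange(235,290);print(y,x[k].tolist())
E
```

```text
[0.47642124 0.20449207 0.17206392] [ 0.33870153  0.0420583  -0.52614998]
npts 841 316 face normal [-0.222  0.965 -0.141] axis(tool) tipward [-0.536 -0.     0.844] tilt deg (tip toward -x +) 32.42
zmin -0.05334015970119108
cap 1040 562 centre [ 0.0142  0.0002 -0.051 ] axis [-0.523 -0.014  0.852] tilt 31.51
end face 1141 550 centre [ 0.0131  0.0004 -0.0467] axis [-0.487  0.007  0.873] tilt 29.17
-0.053 907 [ 0.0123  0.0005 -0.0472] 0.0043 0.0193
-0.043 195 [ 0.0154 -0.0013 -0.0403] -0.008 0.0195
-0.033 38 [ 0.0105  0.0004 -0.0288] -0.0088 0.0129
-0.023 31 [ 0.0065  0.0003 -0.0204] 0.004 0.0073
-0.013 31 [ 0.0009  0.0003 -0.0104] -0.0031 0.0021
-0.003 26 [-0.0048  0.0005 -0.0001] -0.0083 -0.0038
0.007 22 [-0.0115  0.0005  0.0119] -0.0122 -0.0109
0.017 102 [-0.0138  0.0006  0.0181] -0.0165 -0.0118
205 [257, 258, 259, 260, 261, 262, 263, 264, 265, 266, 267]
207 [257, 258, 259, 260, 261, 262, 263, 264, 265, 266, 267]
209 [258, 259, 260, 261, 262, 263, 264, 265, 266]
211 [257, 258, 259, 260, 261, 262, 263, 264, 265]
213 [255, 256, 257, 258]
215 [253, 254, 255, 256]
217 [251, 252, 253, 254]
219 [249, 250, 251, 252]
221 [247, 248, 249, 250]
223 [246, 247, 248, 249]
225 []
227 []
229 []
231 []
```

The tip rode out over the chamfer, so the tilt is still 29°. It went in too shallow. I go back, this time 6.5 mm deep and 2 mm towards the far wall.

```bash
python3 -m handwheel '0 0 -0.15 0;0.3 0 -0.2 0;0.6 0 -0.2 0;0.84 -0.01 -0.2 0;0.84 -0.01 -0.2 0;0.84 -0.01 -0.2 0;0.84 -0.01 0 0;0.84 -0.01 0.15 0;0.84 -0.01 0.3 0;0.84 -0.01 0.38 0;0.84 -0.01 0.41 0;0.84 -0.01 0.41 0'|grep -E 'ft|time'; python3 -m handwheel '0 0 0 0;0 0 0 0;0 0 0 0' | grep ft; python3 st.py -6.5
```

```text
time_s: 25.05
ft_force: [0.9, 0.4, 0.1]
ft_force: [-1.1, -1.7, -0.3]
eef [0.4512 0.2056 0.16  ] tip [0.5096 0.2022 0.0807] rows [ 0.066 -0.006  0.001] F tool [ 1.02 -1.8   0.3 ]
```

```bash
python3 -m handwheel '-0.09 0 -0.03 0;-0.18 0 -0.07 0;-0.3 0 -0.12 0;-0.42 0 -0.17 0;-0.42 0 -0.17 0;-0.42 0 -0.17 0'|grep -E 'ft|time'; python3 st.py -6.5; python3 tilt.py t6 >/dev/null; python3 tilt2.py t6 | sed -n 3,4p
```

```text
time_s: 25.8
ft_force: [-4.1, -0.7, 1.2]
eef [0.463  0.2048 0.1648] tip [0.5212 0.2013 0.0853] rows [0.453 0.002 0.155] F tool [ 4.02 -0.89 -1.23]
cap 1098 599 centre [ 0.0122  0.0006 -0.0521] axis [-0.432  0.003  0.902] tilt 25.57
end face 1331 570 centre [ 0.0153  0.0003 -0.0426] axis [ 0.97  -0.09   0.226] tilt -76.91
```

It's turning now (25.6°, 4 N). I continue, going gradually deeper.

```bash
python3 -m handwheel '-0.12 0 -0.035 0;-0.24 0 -0.07 0;-0.36 0 -0.095 0;-0.49 0 -0.12 0;-0.61 0 -0.135 0;-0.74 0 -0.15 0;-0.74 0 -0.15 0;-0.74 0 -0.15 0'|grep -E 'ft|time'; python3 st.py -6.5; python3 tilt.py t7 ; python3 tilt2.py t7 | sed -n 3,4p
```

```text
time_s: 26.52
ft_force: [-2.9, -1.4, -1.1]
eef [0.4856 0.2035 0.1692] tip [0.5439 0.2    0.0898] rows [1.212 0.002 0.305] F tool [ 2.84 -1.6   1.08]
[0.48559078 0.20351423 0.16917529] [-2.92717504 -1.4396537  -1.07663359]
npts 1987 1312 face normal [ 0.979 -0.012  0.205] axis(tool) tipward [-0.205  0.     0.979] tilt deg (tip toward -x +) 11.82
shaft n 85 ends [ 0.0009 -0.0009  0.0252] [-0.0267 -0.0014  0.1013]
shaft tilt 18.72 y slope deg -1.27 y mean 0.0002
cap 1121 480 centre [ 0.0086  0.0003 -0.0501] axis [-0.984 -0.038  0.172] tilt 80.07
end face 1790 910 centre [ 0.0115  0.0004 -0.0382] axis [ 0.981 -0.     0.194] tilt -78.82
```

```bash
python3 -m handwheel '-0.15 0 -0.02 0;-0.3 0 -0.03 0;-0.45 0 -0.02 0;-0.6 0 0 0;-0.72 0 0.03 0;-0.8 0 0.06 0;-0.8 0 0.06 0;-0.8 0 0.06 0'|grep -E 'ft|time'; python3 st.py -6.5; python3 tilt.py t8
```

```text
time_s: 27.23
ft_force: [-3.5, -1.8, -0.8]
eef [0.5097 0.2022 0.1676] tip [0.5681 0.1988 0.0883] rows [ 2.019e+00 -1.000e-03  2.540e-01] F tool [ 3.37 -2.02  0.81]
[0.50969737 0.20223759 0.16761264] [-3.47333352 -1.82643515 -0.80481574]
npts 2843 2215 face normal [-1.     0.012  0.001] axis(tool) tipward [ 0.001 -0.     1.   ] tilt deg (tip toward -x +) -0.04
shaft n 220 ends [0.0037 0.0003 0.0438] [-0.0015 -0.0029  0.1022]
shaft tilt 3.83 y slope deg -1.44 y mean 0.0
```

The probe is upright (0.0°). I relieve the side load and descend.

```bash
python3 -m handwheel '0.05 -0.03 0.1 0;0.05 -0.03 0.3 0;0.05 -0.03 0.5 0;0.05 -0.03 0.7 0;0.05 -0.03 0.9 0;0.05 -0.03 1 0;0.05 -0.03 1 0;0.05 -0.03 1 0'|grep -E 'ft|time'; python3 st.py -40;python3 tilt.py t9|sed -n 2p
```

```text
time_s: 27.95
ft_force: [0.1, 0.9, -0.8]
eef [0.5082 0.2016 0.1375] tip [0.5666 0.1981 0.0582] rows [1.971 0.024 0.366] F tool [-0.01  0.85  0.79]
npts 2818 2203 face normal [-1.     0.011 -0.004] axis(tool) tipward [-0.004 -0.     1.   ] tilt deg (tip toward -x +) 0.21
```

```bash
python3 -m handwheel '0 0 0.2 0;0 0 0.4 0;0 0 0.6 0;0 0 0.72 0;0 0 0.8 0;0 0 0.8 0;0 0 0.8 0'|grep -E 'ft|eef'; python3 -m handwheel '0 0 0.03 0;0 0 0.05 0;0 0 0.07 0;0 0 0.07 0;0 0 0.07 0'|grep -E 'ft|eef'
```

```text
eef_pos: [0.5082, 0.2015, 0.1136]
ft_force: [0.3, 0.1, -0.6]
eef_pos: [0.5083, 0.2016, 0.1116]
ft_force: [0.5, -0.9, -0.7]
```

```bash
python3 -m handwheel '0 0 0.03 0;0 0 0.06 0;0 0 0.06 0;0 0 0.06 0'|grep -E 'ft|eef'; python3 -m handwheel '0 0 0.03 0;0 0 0.06 0;0 0 0.06 0;0 0 0.06 0'|grep -E 'ft|eef'
```

```text
eef_pos: [0.5084, 0.2016, 0.1104]
ft_force: [-1.4, -0.2, 5.6]
eef_pos: [0.5085, 0.2016, 0.1103]
ft_force: [-5.7, -3.5, 17.7]
```

The collar seated at TCP z 0.1105. I relieve the load, open and rise straight up.

```bash
python3 -m handwheel '0 0 -0.06 0;0 0 -0.06 0;0 0 -0.06 0'|grep -E 'ft|eef'; python3 -m handwheel '0 0 0 0;0 0 0 0;0 0 0 0;0 0 0 0;0 0 0 0;0 0 0 0;0 0 0 0;0 0 0 0' -1|grep -E 'ft|width'
python3 -m handwheel '0 0 -0.5 0;0 0 -1.5 0;0 0 -2.5 0;0 0 -3.5 0;0 0 -4.5 0;0 0 -5 0;0 0 -5 0;0 0 -5 0;0 0 -5 0;0 0 -5 0'|grep -E 'eef|ft'
python3 - <<'E'
from h import *; from rig import r
s=r.read_state();w=r.snapshot("wrist");D=w['depth'];v,u=np.where(D>0);P=to_world(w,np.c_[u,v],D[v,u],s)
near=(np.hypot(P[:,0]-.508,P[:,1]-.202)<.03)
for a,c in((.155,.1645),(.1645,.175),(.175,.2)):
    q=near&(P[:,2]>a)&(P[:,2]<c); print(a,q.sum(),P[q].mean(0).round(4) if q.any() else '',cv2.minAreaRect((P[q][:,:2]*1000).astype(np.float32)) if q.sum()>5 else '')
cv2.imwrite("pics/w9.png",w['pixels'][:,:,::-1]);print(s['time_s'])
E
```

```text
eef_pos: [0.5086, 0.2016, 0.1104]
ft_force: [-1.2, -0.7, 7.4]
ft_force: [0.6, 0.0, 0.1]
gripper_width: 0.0851
eef_pos: [0.5079, 0.2014, 0.2584]
ft_force: [-0.0, -0.8, 0.1]
0.155 232 [0.5046 0.2031 0.1608] ((507.064208984375, 202.9476776123047), (15.294951438903809, 15.49349308013916), 86.65254974365234)
0.1645 166 [0.5076 0.2026 0.1655] ((507.7111511230469, 202.46633911132812), (10.97600269317627, 11.859532356262207), 86.25223541259766)
0.175 0  
31.4167
```

View pics/w9.png

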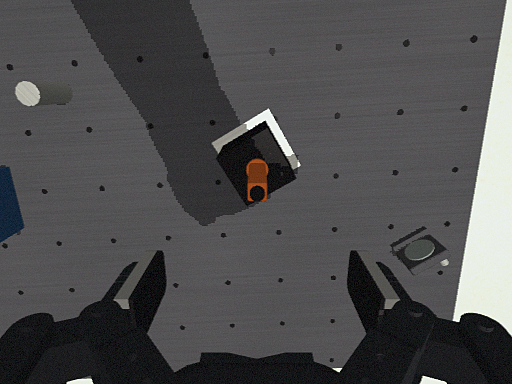

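The probe stands upright in its block, cap at (258,193). The cap measures z 0.1655 at (0.5077,0.2025), the same as at the start, and the gripper is clear. I hand in.

```bash
python3 -c "
from rig import r
print(r.hand_in())"
```

```text
the job is handed in; nothing more can be done
None
```

I pressed the red contact and then the blue one about 6 mm in by wrist-force estimate, holding each for over a second; the probe is back home in its stand, released at 31 s, and the job is handed in, with no verdict returned.

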